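# Seat a splined drive stub in a gearbox collar and hold it down

## Robot

A 6-joint arm with a two-finger parallel gripper is mounted at the origin on the work surface. World frame = base frame: x ahead of the robot, y to its left, z up, the work surface at z = 0. Lengths are in m, angles in rad, forces in N, time in s.
With the tool pointing down it reaches from about 0.35 to 0.85 m from the base axis. Payload 8.1 kg.
Tool frame: the origin (TCP) lies on the centre line of the jaws, within the pads' length; the fingertips stand 19 mm ahead of it and the grasp point (between the pads) is the TCP (robot.tips_ahead is the distance from the TCP to the fingertips, in m); y points along the fingers, z is the direction in which the jaws open and shut, and the axes are right-handed (so a half turn about y gives the same grasp; the last joint's range is limited). The gripper opens to 93 mm and grips with 3 to 60 N. Pads are 15 mm wide; open, the fingers measure 128 mm over their backs; the gripper's body (75 mm by 188 mm) begins 65 mm behind the grasp point.
Start: joints at [1.077, 0.13, 1.488, -0, 1.523, -0.085], TCP at [0.238, 0.551, 0.238] pointing down, gripper open.
Joint ranges: [-2.96, 2.96], [-0.89, 2.26], [0.02, 2.5], [-1.34, 4.48], [0, 2.73], [-2.66, 2.66]. Speed limits (rad/s): [2.39, 2.39, 2.79, 3.14, 3.14, 3.14].

## Interface

Orientations are given as a rotation vector (axis times angle).
In Python, from plant import robot, imaging, models gives the robot as it stands.
- The arm moves only by the tool carry_out, never from a script. Its argument "motion" is one flat list of numbers, 7 for each row, row after row: the shift along the tool's x, y, z in m, then the turn, a rotation vector about the tool's x, y, z in degrees, then the opening, from -1 (shut) to 1 (fully open). A call has exactly 5 rows; each row shifts and turns the pose as measured when the row begins, along the tool's axes as they then stand; what a row does not reach is not made up. A row lasts 1/10 s, in which the tool goes at most 50 mm and 8.59 degrees, less where a joint would pass 70% of its speed; a pose out of reach is approached as far as the arm can. A call is refused whole if a number of a shift passes 0.05 or a number of a turn 8.59, either way. A call with a gripper value outside its range is refused whole. The fingers move at their own pace and stop on an object; "squeeze" is the grip in N (left out, the last holds). Time passes only in rows, so rows that do not move let the fingers close, or fill a call up. It gives the time, the measured TCP pose, the force and the opening at its end, in the units of the state.
- robot.read_state(): the state, without advancing time (a new reading comes with each control period).
- imaging.read_camera(name): name is "scene" or "top"; returns the picture (384x512x3 uint8, blue, green, red); there is no depth.
- imaging.camera_model(name): a dict with "K" (3x3 intrinsics, pixels), "position" and "orientation" of the camera in the world. Camera axes: x right, y down, z forward; pixel columns grow to the right and rows downward; lengths in m; the calibration is good to about 2 mm. A picture is of the moment at which its call begins. camera_model takes no time and is no camera call.
- robot.close_job(): hands the job in, once; it reports no verdict.
Trained networks look in the newest picture that a camera, given by its name, has taken for a name from the list of things; names that differ only in an ending like _2 or _b are one class to them, and where a whole thing is asked for, a point or a joint stands for the part that bears it (a point fixed in the world has none). Each returns a list of dicts, best first, with "confidence" (0 to 1); they miss things now and then, are a little off and sometimes report something else, mostly with a low value. They report only what shows in the picture. A call takes as long as a camera call. They do not tell look-alikes from the thing itself.
- models.outline_of(camera, thing): "pixels" (384x512 bool, what is visible of it) and "pixel" ([column, row] in pixels, amid what is visible of it).
The state is a dict: "t": time; "q": joint angles; "dq": joint speeds; "joint_torque": joint torques, N m; "tool_pos": TCP position; "orientation": TCP orientation; "force": force on the tool from outside, world axes, zero at the start; "wrist_torque": the same for the moment, N m; "opening": finger opening in m.
Only numpy, scipy, OpenCV 4.12 (cv2) and the standard library are available. Lean on these libraries where they do the work, as an engineer would, in place of code of your own. Each camera call takes 0.05 s, during which the arm holds its last target.

## Task

Take the square-headed drive stub out of the wooden rack, turn it until its splines mesh with the cross-shaped socket in the collar on top of the clamped gearbox head, and slide it fully home, its flange against the collar. A spring in the socket pushes it back out, so finish while still holding the stub pressed down (I will fit the circlip meanwhile). Leave the other two stubs in the rack and the loose things on the bench where they are.

Things in the scene. Friction and masses are not known exactly. Their poses are not given: they have to be found in the camera images.
- stub_head (a point): Centre of the head of the square-headed drive stub, a plain steel part 82 mm tall, about 0.25 kg, standing in a rack hole, splines down. Head 22 x 22 mm, 46 mm tall; this point is half-way up it; x and y are normal to its flats, z up along the stub. Below the head a round flange 40 mm across, 6 mm thick, its underside 29 mm below this point.
- stub_tip (a point): Centre of the same stub's lower end, 59 mm below the head's centre, same axes. From here up to the flange runs its four-lug splined shaft, 30 mm long, a plain cross in section without chamfer: two bars 28 mm long and 8 mm wide along x and y, parallel to the head's flats. Every quarter turn is the same.
- socket (a point): Centre of the rim of the gearbox collar (steel, 50 mm across), 120 mm above the bench, z up. Round mouth 32 mm across, 4 mm deep; below it a cross-shaped splined hole, slots 10.4 mm wide along this point's x and y (1.2 mm play each side of a lug). The axes turn with the collar. Stub fully home: flange on the rim, its head's centre 29 mm above this point.
- gearbox: Aluminium gearbox head fixed to the bench on a grey base 140 x 140 mm, origin under its centre, the socket straight above. The collar on top (50 mm tall) turns about z with the gearbox shaft, stiffly: 0.12 N m of friction.
- follower (a joint): Spring follower inside the socket, in m: 0 when up, its top then 18 mm below the rim, grows as it is pressed; 0.012 when the stub's flange lies on the rim. Its spring pushes up with about 5 N at 0 and 11 N at 0.012, more than the stub's weight.
- rack: Pale wooden block 64 x 240 x 44 mm, fixed on the bench, origin under its centre, three holes 33 mm across in a row along its y axis, 80 mm apart, each holding one stub whose flange lies on the block's top (heads' centres 73 mm above the bench).
- round_stub_head (a point): Centre of the round head (25 mm across, 46 mm tall) of another stub, standing in the rack: stays there.
- hex_stub_head (a point): Centre of the hexagonal head (24 mm across flats, 46 mm tall) of another stub, standing in the rack: stays there.
- bearing: Bystander: steel bearing ring 42 mm across, 14 mm tall, lying flat near the middle of the bench.
- plug_box: Bystander: small upright carton 30 x 30 x 75 mm, origin under its centre.
- oil: Bystander: white oil bottle 56 mm across, 130 mm tall, origin under its centre.
- grease: Bystander: grey grease jar 70 mm across, 60 mm tall, origin under its centre.
- driver: Bystander: screwdriver with a black handle, lying on the bench.
- spanner: Bystander: steel spanner lying on the bench.
Mind the look-alikes: they are no part of the job. Several things look just like the rack: the one meant starts farthest to the robot's left. Leave any purple look-alike of the part that bears stub_head alone.

How it is judged:
On the way, in this order (a step that is already met when the one before it is completed fails the run):
1. the square-headed stub is lifted clear of the rack (height (world z) of stub_head above 0.112 m and contact force between stub and rack below 0.1 N), for 0.1 s.
2. its splines have meshed and slid down onto the spring follower (horizontal distance between stub_head and socket below 0.003 m and angle between the z axis of stub_head and the z axis of socket, either way round below 0.08 rad and z of stub_head in the frame of socket below 0.042 m and value of joint follower above 0.001 m), for 0.1 s.
At the end, for the whole second after the job is handed in: The square-headed stub is in the collar, flange within 2 mm of the rim, centred within 3 mm, within 0.08 rad of the collar's axis, the follower pressed in over 10 mm, the fingers on the stub with over 3 N and the stub still, all through the last second (horizontal distance between stub_head and socket below 0.003 m and z of stub_head in the frame of socket below 0.031 m and angle between the z axis of stub_head and the z axis of socket, either way round below 0.08 rad and value of joint follower above 0.01 m and contact force between the fingers and stub above 3 N and linear speed of stub below 0.02 m/s); the arm keeps its last pose, push and grip.
It fails at once if another stub is moved by more than 30 mm (distance of any of round_stub_head, hex_stub_head from where it was at the start of the episode above 0.03 m).
It fails at once if a loose thing on the bench is moved by more than 30 mm (distance of any of bearing, plug_box, oil, grease, driver, spanner from where it was at the start of the episode above 0.03 m).
It also fails if it takes over 45 s, if anything falls off the work surface, if the arm or the gripper's body presses on something with over 40 N, if the wrist force passes 120 N, or if a joint passes its speed limit or range.

## Working session

There is one attempt and no reset: what is moved stays moved. The work goes in short steps, Python scripts to look and compute and a tool call to move; the robot and the scene stay as the last step left them, time stands still between calls to the robot, and variables do not carry over. Pictures are saved under pics/ and viewed, and the job is handed in when it is done.

Besides the shell and the picture viewer there is one more tool, called after "Request:" as name(argument=value, ...), one argument or row to a line, values as JSON. carry_out: Moves the arm, as the interface text tells. Its arguments: {"type":"object","properties":{"motion":{"type":"array","items":{"type":"number"}},"squeeze":{"type":"number"}},"required":["motion"]}

```bash
ls; mkdir -p pics; python3 - <<'E'
from plant import robot, imaging, models
import cv2
print(robot.read_state())
for n in ("scene","top"):
    im=imaging.read_camera(n); cv2.imwrite(f"pics/{n}0.png",im); m=imaging.camera_model(n); print(n,m)
E
```

```text
pics
{'t': 0.0, 'q': array([ 1.07654739e+00,  1.31149608e-01,  1.48927338e+00, -4.10529000e-05,
        1.52299289e+00, -8.53862081e-02]), 'dq': array([ 3.05360469e-04, -7.54087541e-04,  2.72215108e-03, -6.07776584e-04,
       -3.78447380e-04, -1.84604076e-05]), 'joint_torque': array([ 5.39626981e-04, -5.59861636e+01, -4.91744256e+01,  7.66391214e-02,
        3.57873598e-02, -1.40466632e-04]), 'tool_pos': array([0.23827144, 0.55007975, 0.23659756]), 'orientation': array([-1.54866322,  0.32117162, -0.32041039]), 'force': array([-0.22720059, -0.35135644,  0.18377578]), 'wrist_torque': array([ 0.03840056, -0.00295093, -0.0190995 ]), 'opening': 0.09301679583938564}
scene {'K': array([[428.86049706,   0.        , 260.22652869],
       [  0.        , 428.86049706, 194.73320674],
       [  0.        ,   0.        ,   1.        ]]), 'position': array([1.08756548, 0.79045195, 0.73610975]), 'orientation': array([-0.77442492, -2.42616918,  1.32027259])}
top {'K': array([[470.7509552 ,   0.        , 254.7448111 ],
       [  0.        , 470.7509552 , 186.66189115],
       [  0.        ,   0.        ,   1.        ]]), 'position': array([ 0.27665435, -0.02712027,  1.66914963]), 'orientation': array([-2.15231212,  2.11607459, -0.16514982])}
```

View pics/scene0.png

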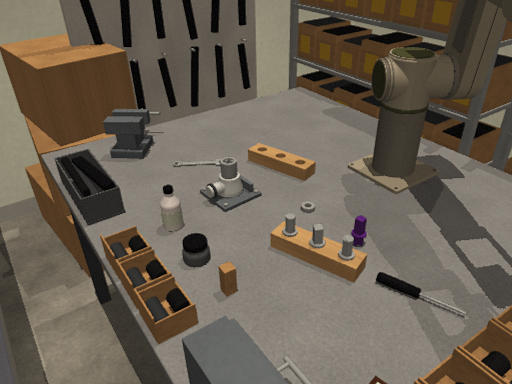

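View pics/top0.png

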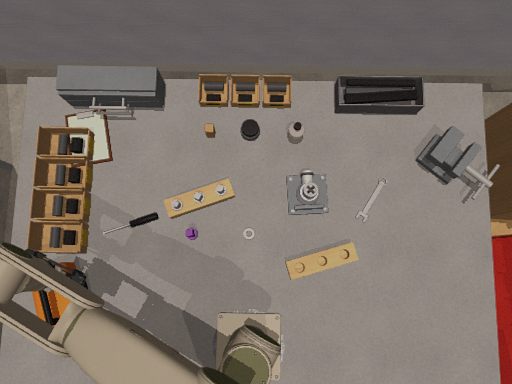

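The filled rack is at top (199,198), with stubs at about (177,204), (198,197) and (221,189). The empty rack is at (322,261), the gearbox at (308,190) and the purple look-alike at (191,233). Next I'll zoom in and run the networks.

```bash
cat > h.py <<'E'
import numpy as np, cv2
from scipy.spatial.transform import Rotation as R
from plant import robot, imaging, models
def cam(n):
    m=imaging.camera_model(n); return np.array(m["K"]),np.array(m["position"]),R.from_rotvec(m["orientation"]).as_matrix()
def ray(n,px,z):
    K,p,r=cam(n); d=r@np.linalg.inv(K)@np.array([px[0],px[1],1.]); return p+d*(z-p[2])/d[2]
def proj(n,P):
    K,p,r=cam(n); c=(np.atleast_2d(P)-p)@r; u=c@K.T; return u[:,:2]/u[:,2:]
E
python3 - <<'E'
from h import *
for n in ("scene","top"):
    im=imaging.read_camera(n)
    for t in ["stub_head","round_stub_head","hex_stub_head","rack","gearbox","socket"]:
        try:
            for d in models.outline_of(n,t)[:4]:
                c=np.argwhere(d["pixels"]); print(n,t,round(d["confidence"],2),np.round(d["pixel"],1),len(c),c.min(0)[::-1],c.max(0)[::-1])
        except Exception as e: print(n,t,e)
    if n=="scene": 
        cv2.imwrite("pics/s1.png",cv2.resize(im[190:290,255:385],None,fx=6,fy=6,interpolation=cv2.INTER_CUBIC)[:600,:800])
        cv2.imwrite("pics/s2.png",cv2.resize(im[140:215,190:270],None,fx=8,fy=8,interpolation=cv2.INTER_CUBIC)[:600,:800])
    else:
        cv2.imwrite("pics/t1.png",cv2.resize(im[170:230,155:245],None,fx=8,fy=8,interpolation=cv2.INTER_CUBIC))
        cv2.imwrite("pics/t2.png",cv2.resize(im[160:220,275:340],None,fx=9,fy=9,interpolation=cv2.INTER_CUBIC))
E
```

```text
scene stub_head 0.6 [360.1 233.9] 337 [352 215] [366 245]
scene stub_head 0.58 [318.1 236.9] 284 [310 224] [325 247]
scene round_stub_head 0.76 [290.8 227.6] 232 [283 214] [297 236]
scene rack 0.87 [282.3 161.8] 1299 [248 144] [314 179]
scene rack 0.7 [323.7 255.5] 2376 [271 221] [366 281]
scene gearbox 0.7 [230.2 190.3] 1645 [200 156] [261 210]
scene gearbox 0.29 [198.2 161.5] 206 [174 159] [220 166]
scene socket 0.55 [225.8 168.4] 331 [221 157] [237 178]
scene socket 0.31 [343.4 246.3] 283 [338 235] [354 259]
top stub_head 0.39 [190.2 230. ] 96 [186 228] [196 238]
top rack 0.92 [322.1 260.6] 1335 [286 242] [357 279]
top rack 0.58 [194.5 199.8] 1129 [164 178] [234 217]
top gearbox 0.92 [306.4 194.3] 1601 [286 170] [327 214]
top socket 0.57 [308.9 189.3] 200 [302 182] [317 197]
```

View pics/s1.png

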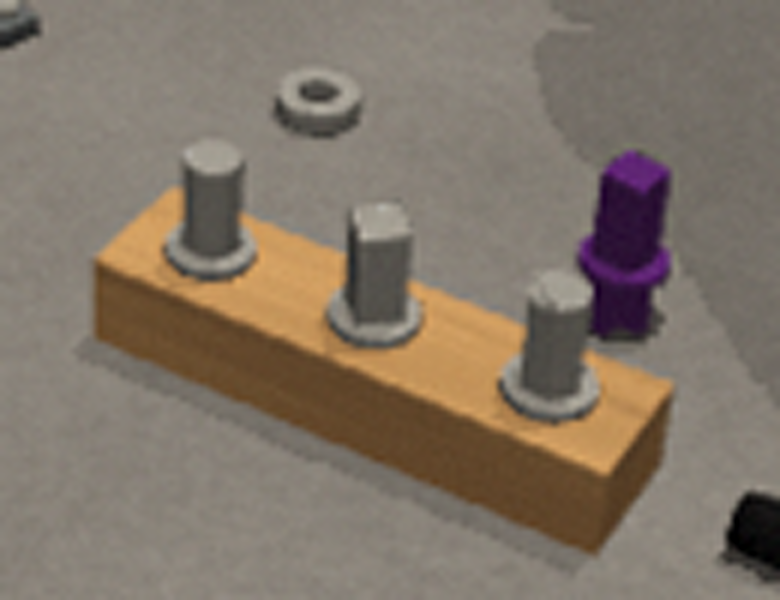

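View pics/t1.png

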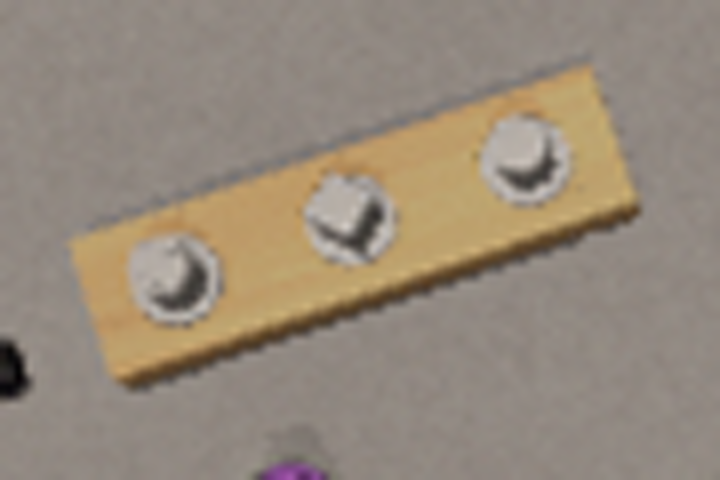

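View pics/t2.png

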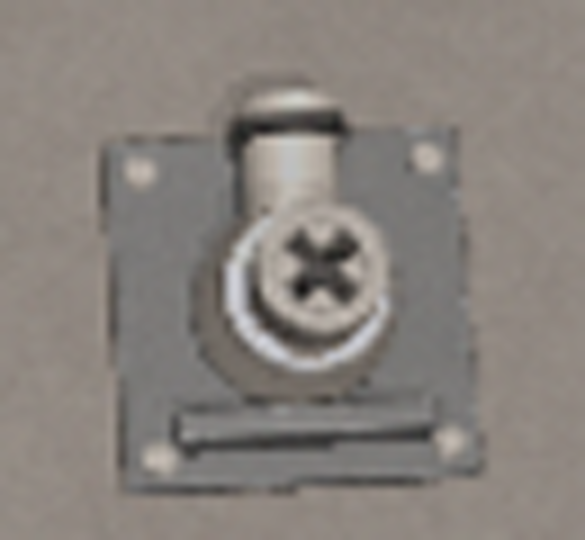

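View pics/s2.png

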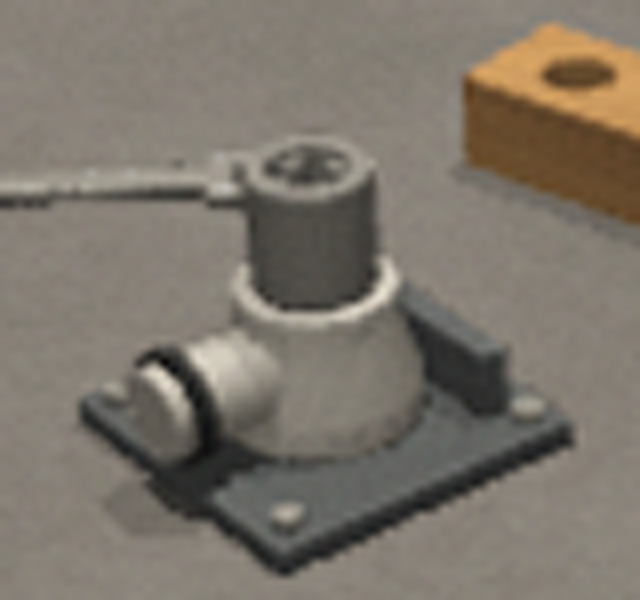

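The middle stub (top ≈(198,197), scene ≈(318,237)) is the square one. The left one is hex and the right one round. Next I'll fit the stub and socket poses with a region model in both cameras.

```bash
cat > fit.py <<'E'
from h import *
from scipy.optimize import minimize
S=8
def circ(c,r,z,n=48):
    a=np.linspace(0,2*np.pi,n,endpoint=False); return np.c_[c[0]+r*np.cos(a),c[1]+r*np.sin(a),np.full(n,z)]
def rot(c,yaw,pts,z):
    q=np.array(pts)@np.array([[np.cos(yaw),np.sin(yaw)],[-np.sin(yaw),np.cos(yaw)]])+c; return np.c_[q,np.full(len(q),z)]
def sq(a): return [[a,a],[-a,a],[-a,-a],[a,-a]]
def cross(L,w): return [[L,w],[w,w],[w,L],[-w,L],[-w,w],[-L,w],[-L,-w],[-w,-w],[-w,-L],[w,-L],[w,-w],[L,-w]]
class Im:
    def __init__(s,n,img,box): s.n=n; s.img=img.astype(float); s.box=box; s.c=cam(n)
    def proj(s,P):
        K,p,r=s.c; c=(P-p)@r; u=c@K.T; return u[:,:2]/u[:,2:]
    def run(s,polys,off=(0,0),ret=False):
        x0,y0,x1,y1=s.box; L=np.zeros(((y1-y0)*S,(x1-x0)*S),np.uint8); k=0
        for k,(P,hull) in enumerate(polys,1):
            u=(s.proj(P)+off-[x0,y0]+.5)*S-.5
            if hull: u=cv2.convexHull(u.astype(np.float32))[:,0]
            cv2.fillPoly(L,[np.round(u*16).astype(np.int32)],k,shift=4)
        A=np.stack([cv2.resize((L==i).astype(np.float32),(x1-x0,y1-y0),interpolation=cv2.INTER_AREA).ravel() for i in range(k+1)],1)
        B=s.img[y0:y1,x0:x1].reshape(-1,3)
        A2=np.r_[A,1e-2*np.eye(k+1)];w=np.linalg.lstsq(A2,np.r_[B,np.full((k+1,3),1.)],rcond=None)[0]
        res=B-A@w
        if ret: return (A@w).reshape(y1-y0,x1-x0,3)
        return (res**2).mean()
def stub(c,yaw,z0,campos,head=True):
    # z0: flange underside height
    P=[(np.r_[circ(c,.02,z0),circ(c,.02,z0+.006)],True),(circ(c,.02,z0+.006),False)]
    b=rot(c,yaw,sq(.011),z0+.006); t=rot(c,yaw,sq(.011),z0+.052)
    for i in range(4):
        j=(i+1)%4; m=(b[i]+b[j])/2; nrm=m[:2]-c
        if nrm@(campos[:2]-m[:2])>0: P.append((np.array([b[i],b[j],t[j],t[i]]),False))
    P.append((t,False)); return P
def sock(c,yaw):
    return [(np.r_[circ(c,.025,.085),circ(c,.025,.12)],True),(circ(c,.025,.12),False),(circ(c,.016,.12),False)],None
E
python3 - <<'E'
from fit import *
T=np.mean([imaging.read_camera("top").astype(float) for _ in range(4)],0)
Sc=np.mean([imaging.read_camera("scene").astype(float) for _ in range(4)],0)
np.savez("im0.npz",T=T,S=Sc)
print(ray("top",(198,197),.07),ray("scene",(318,237),.073),ray("top",(309,189.5),.12),ray("scene",(229,161),.12))
for a,b in [((199,198),.044),]: print(ray("top",a,b))
E
```

```text
[0.49748974 0.18015486 0.07      ] [0.50989619 0.19141418 0.073     ] [ 0.52193549 -0.19508853  0.12      ] [ 0.52600685 -0.19452346  0.12      ]
[0.49762043 0.17990725 0.044     ]
```

```bash
python3 - <<'E'
s=open('fit.py').read()
s=s.replace("            cv2.fillPoly(L,[np.round(u*16).astype(np.int32)],k,shift=4)","""            M=np.zeros_like(L); cv2.fillPoly(M,[np.round(u*16).astype(np.int32)],1,shift=4); M=M>0
            if hull=='clip': M&=(L>=3)
            L[M]=k""").replace("if hull: u","if hull is True: u")
s=s[:s.index("def sock")]+'''def sock(c,yaw,depth=.004):
    return [(np.r_[circ(c,.025,.088),circ(c,.025,.12)],True),(circ(c,.025,.12),False),(circ(c,.016,.12),False),(circ(c,.016,.12-depth),'clip'),(rot(c,yaw,cross(.0152,.0052),.12-depth),'clip')]
def fit(f,x0,yaws,st=.003):
    out=[]
    for y in yaws:
        r=minimize(f,[*x0,y],method='Nelder-Mead',options=dict(initial_simplex=np.array([[*x0,y]]+[[x0[0]+st*(i==0),x0[1]+st*(i==1),y+.15*(i==2)] for i in range(3)]),xatol=1e-5,fatol=1e-3,maxiter=150)); out.append((r.fun,*r.x[:2],np.degrees(r.x[2])%90))
    return sorted(out)
'''
open('fit.py','w').write(s)
E
cat > f1.py <<'E'
from fit import *
d=np.load("im0.npz")
def box(n,c,h,zs):
    P=np.array([[c[0]+a,c[1]+b,z] for a in(-h,h) for b in(-h,h) for z in zs]); u=proj(n,P); return [int(v) for v in (*np.floor(u.min(0)),*np.ceil(u.max(0)))]
vis=[]
for n,k,c0 in (("top","T",(.4975,.18)),("scene","S",(.5,.183))):
    b=box(n,c0,.024,(.046,.09)); I=Im(n,d[k],b); 
    r=fit(lambda p:I.run(stub(p[:2],p[2],.044,I.c[1])),c0,np.radians([0,22,45,67]))
    print(n,"stub",np.round(r[:3],4)); q=r[0]
    vis.append((d[k][b[1]:b[3],b[0]:b[2]],I.run(stub(np.array(q[1:3]),np.radians(q[3]),.044,I.c[1]),ret=True)))
for n,k,c0 in (("top","T",(.522,-.195)),("scene","S",(.526,-.1945))):
    b=box(n,c0,.025,(.11,.12)); I=Im(n,d[k],b)
    r=fit(lambda p:I.run(sock(p[:2],p[2])),c0,np.radians([0,22,45,67]))
    print(n,"sock",np.round(r[:3],4)); q=r[0]
    vis.append((d[k][b[1]:b[3],b[0]:b[2]],I.run(sock(np.array(q[1:3]),np.radians(q[3])),ret=True)))
rows=[np.hstack([cv2.resize(np.clip(x,0,255).astype(np.uint8),(190,190),interpolation=cv2.INTER_NEAREST) for x in v]) for v in vis]
cv2.imwrite("pics/fit0.png",np.vstack([np.hstack(rows[:2]),np.hstack(rows[2:])]))
E
python3 f1.py
```

```text
top stub [[125.5801   0.5003   0.1809  62.9965]
 [126.172    0.5003   0.1809  62.8555]
 [126.2064   0.5002   0.181   63.3242]]
scene stub [[4.336816e+02 5.022000e-01 1.809000e-01 5.908800e+01]
 [4.447744e+02 5.015000e-01 1.805000e-01 5.527980e+01]
 [4.881637e+02 5.022000e-01 1.809000e-01 3.610900e+01]]
top sock [[ 4.969352e+02  5.233000e-01 -1.998000e-01  4.439890e+01]
 [ 5.002851e+02  5.233000e-01 -1.998000e-01  4.402170e+01]
 [ 8.226571e+02  5.231000e-01 -2.000000e-01  8.875850e+01]]
scene sock [[121.9413   0.5262  -0.2002  40.3706]
 [122.1289   0.5262  -0.2003  42.9711]
 [150.4028   0.5263  -0.2     68.2629]]
```

View pics/fit0.png

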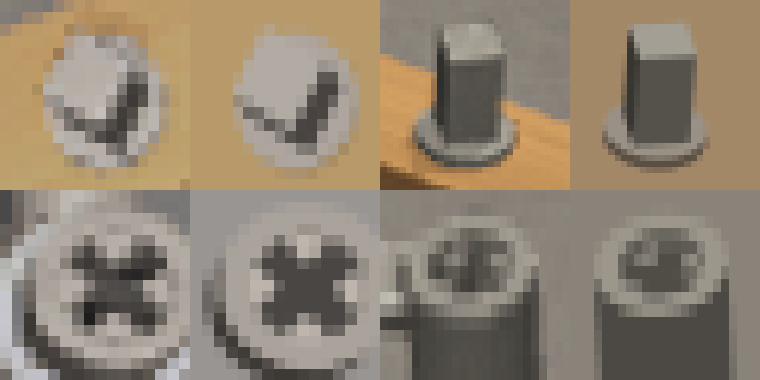

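Both cameras agree to about 2–3 mm: stub ≈(0.501,0.181) at yaw ≈62°, socket ≈(0.5247,−0.200) at yaw ≈43.5° (mod 90). Next I'll compute the moves.

```bash
cat > mv.py <<'E'
import sys
from h import *
# usage: mv.py x y z yawdeg(of jaw axis, mod 180)
def target(yaw):
    a=np.radians(yaw); z=np.array([np.cos(a),np.sin(a),0]); y=np.array([0,0,-1.]); return np.c_[np.cross(y,z),y,z]
if __name__=="__main__":
    s=robot.read_state(); M=R.from_rotvec(s["orientation"]).as_matrix(); p=np.array(s["tool_pos"])
    print("t",s["t"],"pos",p.round(4),"jaw yaw",np.degrees(np.arctan2(M[1,2],M[0,2])).round(2),"tooly",M[:,1].round(3),"F",s["force"].round(2),"W",s["wrist_torque"].round(3),"op",round(s["opening"],4),"q6",s["q"].round(2))
    if len(sys.argv)>4:
        x,y,z,w=map(float,sys.argv[1:5]); best=None
        for k in (0,180):
            r=R.from_matrix(M.T@target(w+k)).as_rotvec(degrees=True)
            if best is None or np.linalg.norm(r)<np.linalg.norm(best): best=r
        print("shift",(M.T@(np.array([x,y,z])-p)).round(4),"turn",best.round(2))
E
python3 mv.py .501 .181 .18 62; python3 mv.py .501 .181 .18 152
```

```text
t 1.2 pos [0.2385 0.5506 0.2377] jaw yaw 66.58 tooly [ 0.  0. -1.] F [-0.31 -1.09 -0.24] W [-0.067  0.054  0.011] op 0.0932 q6 [ 1.08  0.13  1.49  0.    1.52 -0.09]
shift [ 0.3878  0.0576 -0.2348] turn [-0.    4.58 -0.  ]
t 1.2 pos [0.2385 0.5506 0.2377] jaw yaw 66.58 tooly [ 0.  0. -1.] F [-0.31 -1.09 -0.24] W [-0.067  0.054  0.011] op 0.0932 q6 [ 1.08  0.13  1.49  0.    1.52 -0.09]
shift [ 0.3878  0.0576 -0.2348] turn [ -0.   -85.42   0.  ]
```

Request:
carry_out(
  motion=[0.042, 0, -0.0255, 0, 0.9, 0, 0.0, 0.042, 0, -0.0255, 0, 0.9, 0, 0.0, 0.042, 0, -0.0255, 0, 0.9, 0, 0.0, 0.042, 0, -0.0255, 0, 0.9, 0, 0.0, 0.042, 0, -0.0255, 0, 0.9, 0, 0.0],
)

```text
t: 1.7
tool_pos: [0.374, 0.3451, 0.2367]
orientation: [-1.537, 0.376, -0.375]
force: [0.7, 0.3, -0.4]
opening: 0.0577
```

```bash
python3 mv.py .501 .181 .18 62
```

```text
t 1.7 pos [0.374  0.3451 0.2367] jaw yaw 62.54 tooly [-0.     0.002 -1.   ] F [ 0.69  0.26 -0.39] W [ 0.068  0.023 -0.012] op 0.0577 q6 [ 0.64 -0.12  1.74  0.    1.52 -0.45]
shift [ 0.1884  0.0564 -0.0871] turn [-0.07  0.54 -0.06]
```

Request:
carry_out(
  motion=[0.038, 0.005, -0.0175, 0, 0.3, 0, 0.0, 0.038, 0.005, -0.0175, 0, 0.2, 0, 0.0, 0.038, 0.005, -0.0175, 0, 0, 0, 0.0, 0.038, 0.005, -0.0175, 0, 0, 0, 0.0, 0.03, 0.01, -0.013, 0, 0, 0, 0.0],
)

```text
t: 2.2
tool_pos: [0.5018, 0.1779, 0.209]
orientation: [-1.531, 0.38, -0.388]
force: [1.3, -0.1, -0.1]
opening: 0.0466
```

```bash
cat > look.py <<'E'
import sys
from h import *
t=sys.argv[1]
def crop(n,P,h,sz):
    im=imaging.read_camera(n); u=proj(n,[P])[0].astype(int); im=np.pad(im,((h,h),(h,h),(0,0))); return cv2.resize(im[u[1]:u[1]+2*h,u[0]:u[0]+2*h],(sz,sz),interpolation=cv2.INTER_CUBIC)
P=[float(v) for v in sys.argv[2:5]]
cv2.imwrite(f"pics/{t}.png",np.hstack([crop("scene",P,45,400),crop("top",P,30,400)]))
E
python3 mv.py .501 .181 .13 62; python3 look.py a1 .501 .181 .09
```

```text
t 2.2 pos [0.5018 0.1779 0.209 ] jaw yaw 61.89 tooly [ 0.006  0.004 -1.   ] F [ 1.32 -0.11 -0.07] W [-0.048  0.037  0.043] op 0.0466 q6 [ 0.24 -0.04  1.72  0.    1.46 -0.84]
shift [-0.0025  0.079   0.0018] turn [-0.37 -0.11  0.22]
```

View pics/a1.png

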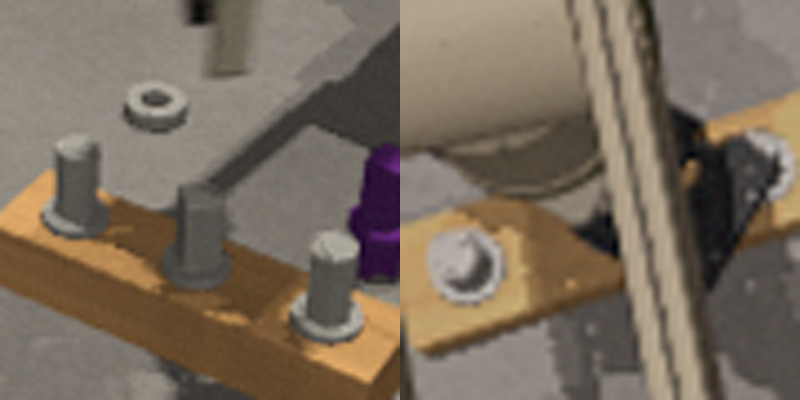

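Request:
carry_out(
  motion=[-0.001, 0.025, 0.001, -0.2, 0, 0.1, 0.0, -0.001, 0.025, 0.001, -0.1, 0, 0.1, 0.0, 0, 0.025, 0, 0, 0, 0, 0.0, 0, 0.015, 0, 0, 0, 0, 0.0, 0, 0, 0, 0, 0, 0, 0.0],
)

```text
t: 2.8
tool_pos: [0.5009, 0.1807, 0.1157]
orientation: [-1.535, 0.39, -0.389]
force: [-0.4, -0.1, 0.1]
opening: 0.0465
```

```bash
python3 mv.py .501 .181 .078 62; python3 look.py a2 .501 .181 .09
```

```text
t 2.8 pos [0.5009 0.1807 0.1157] jaw yaw 61.55 tooly [-0.001  0.001 -1.   ] F [-0.4  -0.14  0.14] W [ 0.     0.025 -0.007] op 0.0465 q6 [ 0.25  0.04  1.81  0.    1.29 -0.83]
shift [-0.      0.0377  0.0003] turn [-0.04 -0.45 -0.06]
```

View pics/a2.png

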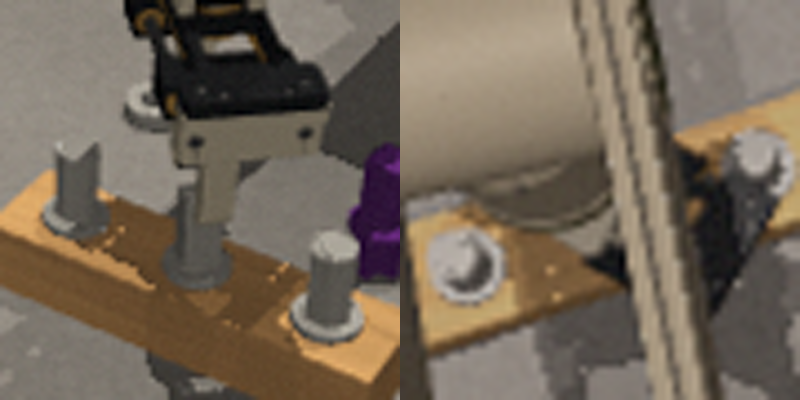

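The fingers straddle the middle stub, with the near finger right in front of it. I'll descend and close.

Request:
carry_out(
  motion=[0, 0.02, 0, 0, -0.4, 0, 0.0, 0, 0.018, 0, 0, 0, 0, 0.0, 0, 0, 0, 0, 0, 0, 0.0, 0, 0, 0, 0, 0, 0, -0.7, 0, 0, 0, 0, 0, 0, -0.7],
  squeeze=15,
)

```text
t: 3.4
tool_pos: [0.5074, 0.1838, 0.0884]
orientation: [-1.528, 0.372, -0.392]
force: [0.4, 0.5, 0.7]
opening: 0.035
```

```bash
python3 mv.py .501 .181 .078 62
```

```text
t 3.4 pos [0.5074 0.1838 0.0884] jaw yaw 62.05 tooly [ 0.015  0.005 -1.   ] F [0.41 0.52 0.71] W [-0.03   0.022  0.075] op 0.035 q6 [ 0.25  0.08  1.83  0.    1.22 -0.83]
shift [-0.0045  0.0103 -0.0056] turn [-0.65  0.05  0.6 ]
```

```bash
python3 look.py a3 .501 .181 .09;python3 mv.py .501 .181 .078 62
```

```text
t 3.5 pos [0.5077 0.1836 0.0885] jaw yaw 62.05 tooly [ 0.015  0.005 -1.   ] F [-0.91 -1.69  1.81] W [-0.449  0.215 -0.063] op 0.027 q6 [ 0.25  0.08  1.83  0.    1.22 -0.83]
shift [-0.0048  0.0104 -0.0055] turn [-0.65  0.05  0.63]
```

View pics/a3.png

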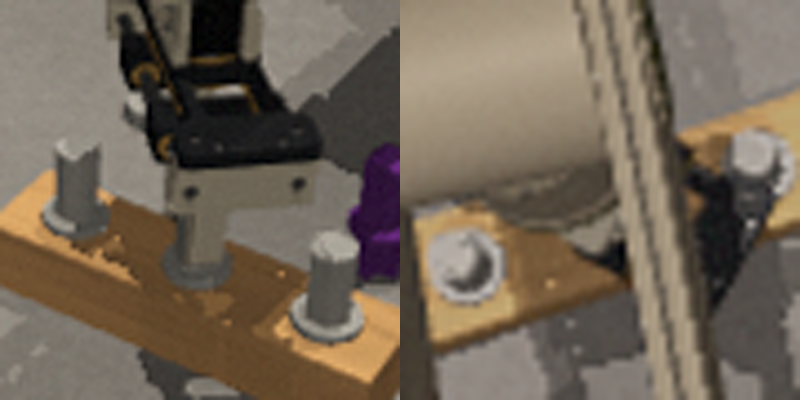

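The descent stopped 10 mm short and drifted 6 mm, so something may have touched. I'll reopen and rise slightly to recheck.

Request:
carry_out(
  motion=[0, 0, 0, 0, 0, 0, 0.0, 0, 0, 0, 0, 0, 0, 0.0, -0.002, 0, -0.003, -0.3, 0, 0.3, 0.0, -0.002, 0, -0.002, -0.3, 0, 0.3, 0.0, 0, 0, 0, 0, 0, 0, 0.0],
)

```text
t: 4.0
tool_pos: [0.5022, 0.1811, 0.0903]
orientation: [-1.535, 0.381, -0.384]
force: [-0.2, 0.4, -0.2]
opening: 0.0466
```

```bash
python3 mv.py .501 .181 .078 62
```

```text
t 4.0 pos [0.5022 0.1811 0.0903] jaw yaw 62.04 tooly [ 0.002  0.001 -1.   ] F [-0.25  0.35 -0.18] W [0.022 0.041 0.002] op 0.0466 q6 [ 0.25  0.07  1.83  0.    1.24 -0.83]
shift [-0.0011  0.0123 -0.0007] turn [-0.11  0.04  0.08]
```

Request:
carry_out(
  motion=[-0.001, 0.004, -0.001, -0.1, 0, 0.1, 0.0, 0, 0.004, 0, 0, 0, 0, 0.0, 0, 0.003, 0, 0, 0, 0, 0.0, 0, 0, 0, 0, 0, 0, 0.0, 0, 0, 0, 0, 0, 0, 0.0],
)

```text
t: 4.5
tool_pos: [0.5002, 0.1805, 0.0775]
orientation: [-1.537, 0.384, -0.381]
force: [0.2, 0.0, 0.4]
opening: 0.0465
```

```bash
python3 mv.py .501 .181 .078 62;  python3 look.py a4 .501 .181 .09
```

```text
t 4.5 pos [0.5002 0.1805 0.0775] jaw yaw 62.03 tooly [-0.002 -0.    -1.   ] F [0.2  0.05 0.44] W [-0.035 -0.002  0.023] op 0.0465 q6 [ 0.25  0.09  1.84  0.    1.22 -0.83]
shift [ 0.0005 -0.0006  0.0008] turn [ 0.05  0.03 -0.08]
```

View pics/a4.png

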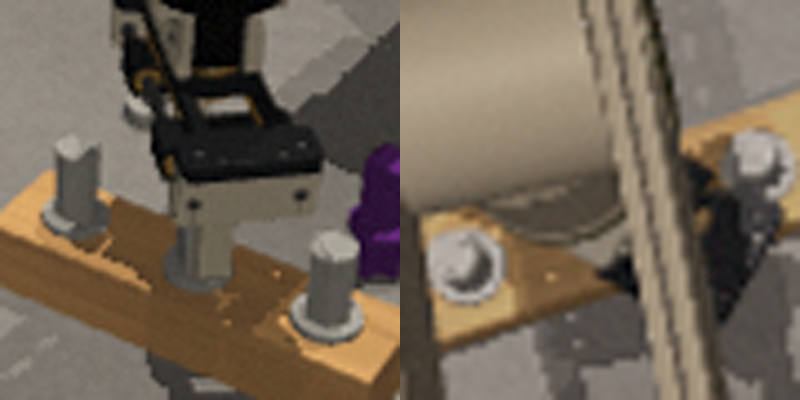

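No contact, and the jaws are centred with the tips just above the flange. Closing now.

Request:
carry_out(
  motion=[0, 0, 0, 0, 0, 0, -0.8, 0, 0, 0, 0, 0, 0, -0.8, 0, 0, 0, 0, 0, 0, -0.8, 0, 0, 0, 0, 0, 0, -0.8, 0, 0, 0, 0, 0, 0, -0.8],
  squeeze=15,
)

```text
t: 5.1
tool_pos: [0.5007, 0.1808, 0.0781]
orientation: [-1.536, 0.383, -0.382]
force: [0.0, -0.1, -0.3]
opening: 0.0218
```

```bash
python3 mv.py .501 .181 .14 62
```

```text
t 5.1 pos [0.5007 0.1808 0.0781] jaw yaw 62.03 tooly [-0.  0. -1.] F [ 0.03 -0.09 -0.32] W [-0.03   0.041 -0.035] op 0.0218 q6 [ 0.25  0.09  1.84  0.    1.22 -0.83]
shift [ 0.0001 -0.0619  0.0003] turn [-0.01  0.03 -0.04]
```

Gripped at 21.8 mm, so the jaws are on the flats. I'll firm up the grip and lift.

Request:
carry_out(
  motion=[0, 0, 0, 0, 0, 0, -0.9, 0, -0.015, 0, 0, 0, 0, -0.9, 0, -0.03, 0, 0, 0, 0, -0.9, 0, -0.04, 0, 0, 0, 0, -0.9, 0, -0.04, 0, 0, 0, 0, -0.9],
  squeeze=45,
)

```text
t: 5.6
tool_pos: [0.4963, 0.1799, 0.2004]
orientation: [-1.542, 0.393, -0.373]
force: [1.4, -0.0, -1.8]
opening: 0.022
```

```bash
python3 mv.py .5247 -.2 .225 43.5
```

```text
t 5.6 pos [0.4963 0.1799 0.2004] jaw yaw 62.03 tooly [-0.013 -0.002 -1.   ] F [ 1.4  -0.04 -1.79] W [-0.031 -0.077  0.003] op 0.022 q6 [ 0.25 -0.03  1.72  0.    1.46 -0.83]
shift [ 0.203  -0.0243 -0.3224] turn [ 0.53 18.53 -0.53]
```

Request:
carry_out(
  motion=[0.023, -0.005, -0.038, 0.2, 2, -0.2, -0.9, 0.024, -0.005, -0.037, 0.2, 2, -0.2, -0.9, 0.025, -0.005, -0.036, 0, 2, 0, -0.9, 0.026, -0.005, -0.035, 0, 2, 0, -0.9, 0.027, -0.005, -0.034, 0, 2, 0, -0.9],
)

```text
t: 6.1
tool_pos: [0.5099, -0.04, 0.2382]
orientation: [-1.502, 0.507, -0.522]
force: [-0.2, -0.2, -2.4]
opening: 0.0217
```

```bash
python3 mv.py .5247 -.2 .225 43.5
```

```text
t 6.1 pos [ 0.5099 -0.04    0.2382] jaw yaw 52.31 tooly [ 0.011  0.004 -1.   ] F [-0.17 -0.24 -2.41] W [ 0.031 -0.109  0.012] op 0.0217 q6 [-0.18 -0.12  1.74  0.01  1.51 -1.1 ]
shift [ 0.1095  0.0128 -0.1177] turn [-0.56  8.81  0.32]
```

Request:
carry_out(
  motion=[0.024, 0.002, -0.027, -0.2, 2, 0.1, -0.9, 0.025, 0.002, -0.026, -0.2, 2, 0.1, -0.9, 0.026, 0.002, -0.025, -0.1, 2, 0.1, -0.9, 0.026, 0.002, -0.025, 0, 2, 0, -0.9, 0.008, 0, -0.008, 0, 0.8, 0, -0.9],
)

```text
t: 6.6
tool_pos: [0.5169, -0.206, 0.2351]
orientation: [-1.474, 0.64, -0.646]
force: [-0.2, 0.2, -2.4]
opening: 0.0214
```

```bash
python3 mv.py .5247 -.2 .225 43.5
```

```text
t 6.6 pos [ 0.5169 -0.206   0.2351] jaw yaw 42.84 tooly [ 0.003 -0.002 -1.   ] F [-0.19  0.16 -2.44] W [-0.001  0.034  0.001] op 0.0214 q6 [-0.47  0.01  1.62 -0.    1.51 -1.22]
shift [0.0009 0.0101 0.0098] turn [-0.04 -0.66  0.22]
```

Request:
carry_out(
  motion=[0, 0.005, 0.003, 0, -0.3, 0.1, -0.9, 0, 0, 0, 0, 0, 0, -0.9, 0, 0, 0, 0, 0, 0, -0.9, 0, 0, 0, 0, 0, 0, -0.9, 0, 0, 0, 0, 0, 0, -0.9],
)

```text
t: 7.1
tool_pos: [0.5189, -0.201, 0.2304]
orientation: [-1.474, 0.636, -0.637]
force: [-0.0, 0.0, -2.5]
opening: 0.0218
```

```bash
python3 mv.py .5247 -.2 .22 43.5;  python3 look.py a5 .525 -.2 .15
```

```text
t 7.1 pos [ 0.5189 -0.201   0.2304] jaw yaw 43.3 tooly [ 0.001  0.001 -1.   ] F [-0.03  0.01 -2.49] W [-0.005  0.05  -0.024] op 0.0218 q6 [-0.46  0.02  1.62  0.    1.5  -1.22]
shift [0.0032 0.0104 0.0049] turn [-0.07 -0.2  -0.  ]
```

View pics/a5.png

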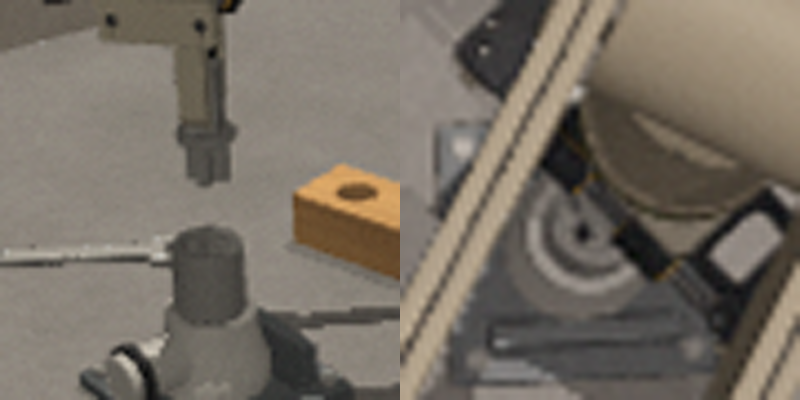

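The stub hangs upright above the collar (scene: stub ≈(204,150), collar rim ≈(208,240) in the crop). Now I'll measure the held stub against the socket in the same scene camera.

```bash
cat > held.py <<'E'
from fit import *
def held(c,yaw,z0,cp):
    P=[]; p=np.array(cross(.014,.004)); t=rot(c,yaw,p,z0); b=rot(c,yaw,p,z0-.03); F=[]
    for i in range(12):
        j=(i+1)%12; m=(t[i]+b[j])/2; e=t[j]-t[i]; nrm=np.array([e[1],-e[0]])
        if nrm@(cp[:2]-m[:2])>0: F.append((-np.linalg.norm(cp-m),np.array([t[i],t[j],b[j],b[i]])))
    for _,f in sorted(F,key=lambda v:v[0]): P.append((f,False))
    P.append((np.r_[circ(c,.02,z0),circ(c,.02,z0+.006)],True)); return P
if __name__=="__main__":
    s=robot.read_state(); tcp=s["tool_pos"]; z0=tcp[2]-.0341; M=R.from_rotvec(s["orientation"]).as_matrix(); yw=np.arctan2(M[1,2],M[0,2])
    Sc=np.mean([imaging.read_camera("scene").astype(float) for _ in range(4)],0); np.save("held.npy",Sc)
    c0=tcp[:2]+[.0015,0]; n="scene"
    P=np.array([[c0[0]+a,c0[1]+b,z] for a in(-.022,.022) for b in(-.022,.022) for z in (z0-.031,z0)]); u=proj(n,P)
    y0=proj(n,[[*c0,z0+.005]])[0][1]
    b=[int(v) for v in (u[:,0].min(),y0,u[:,0].max()+1,u[:,1].max()-2)]
    I=Im(n,Sc,b)
    for fy in (None,):
        r=fit(lambda p:I.run(held(p[:2],p[2],z0,I.c[1])),c0,[yw-.1,yw,yw+.1]); print(np.round(r,4))
    r2=minimize(lambda p:I.run(held(p[:2],yw,z0,I.c[1])),c0,method='Nelder-Mead',options=dict(initial_simplex=[c0,c0+[.003,0],c0+[0,.003]])); print(r2.fun,r2.x.round(4))
    # refit socket now in scene
    q=r[0]; v=[Sc[b[1]:b[3],b[0]:b[2]],I.run(held(np.array(q[1:3]),np.radians(q[3]),z0,I.c[1]),ret=True)]
    cv2.imwrite("pics/held.png",np.hstack([cv2.resize(np.clip(x,0,255).astype(np.uint8),(400,300),interpolation=cv2.INTER_NEAREST) for x in v]))
    print("tcp",tcp.round(4),"yaw",np.degrees(yw).round(2))
E
python3 held.py
```

```text
[[14.218   0.5196 -0.2031 43.5943]
 [14.3341  0.5196 -0.203  43.742 ]
 [14.3577  0.5196 -0.203  44.5772]]
14.33589342403621 [ 0.5195 -0.2031]
tcp [ 0.5189 -0.2013  0.2305] yaw 43.28
```

View pics/held.png

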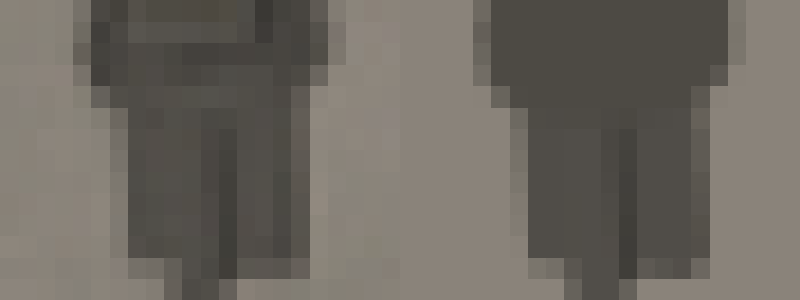

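The held stub fits cleanly (scene: 0.5196,−0.2031). Combining both cameras puts the target TCP at about (0.5244,−0.1998) with jaw yaw 44.

```bash
python3 mv.py .5244 -.1998 .192 44
```

```text
t 7.4 pos [ 0.5188 -0.202   0.2303] jaw yaw 43.22 tooly [ 0.001  0.001 -1.   ] F [-0.34 -0.05 -2.06] W [-0.015 -0.033 -0.044] op 0.0214 q6 [-0.46  0.02  1.62  0.    1.5  -1.22]
shift [0.0023 0.0383 0.0056] turn [-0.06 -0.78  0.  ]
```

Request:
carry_out(
  motion=[0.001, 0.012, 0.003, 0, -0.4, 0, -0.9, 0.001, 0.012, 0.002, 0, -0.3, 0, -0.9, 0, 0.008, 0, 0, 0, 0, -0.9, 0, 0, 0, 0, 0, 0, -0.9, 0, 0, 0, 0, 0, 0, -0.9],
)

```text
t: 7.9
tool_pos: [0.5235, -0.1996, 0.1939]
orientation: [-1.477, 0.629, -0.626]
force: [-0.1, 0.2, -2.8]
opening: 0.0216
```

```bash
python3 mv.py .5244 -.1998 .188 44; python3 look.py a6 .525 -.2 .13
```

```text
t 7.9 pos [ 0.5235 -0.1996  0.1939] jaw yaw 43.97 tooly [-0.001  0.002 -1.   ] F [-0.06  0.23 -2.75] W [-0.02   0.079  0.054] op 0.0216 q6 [-0.46  0.05  1.65  0.    1.44 -1.22]
shift [0.0007 0.0059 0.0005] turn [-0.01 -0.03 -0.12]
```

View pics/a6.png

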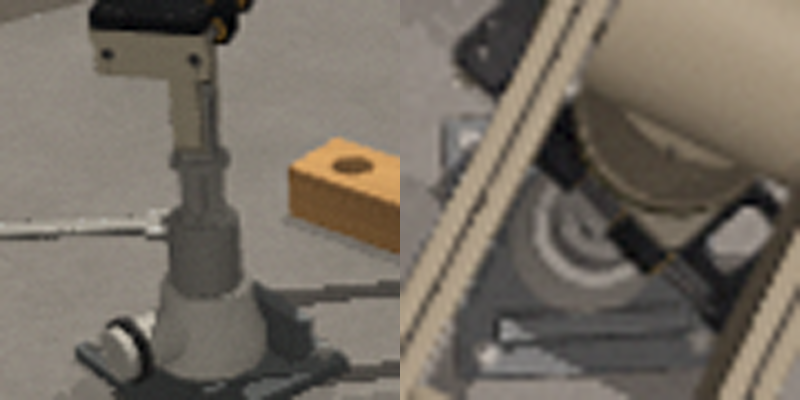

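Request:
carry_out(
  motion=[0.0007, 0.004, 0.0005, 0, 0, 0, -0.9, 0, 0.003, 0, 0, 0, 0, -0.9, 0, 0.003, 0, 0, 0, 0, -0.9, 0, 0.002, 0, 0, 0, 0, -0.9, 0, 0, 0, 0, 0, 0, -0.9],
)

```text
t: 8.5
tool_pos: [0.5252, -0.2003, 0.1826]
orientation: [-1.477, 0.627, -0.629]
force: [-0.4, -0.2, -1.1]
opening: 0.0216
```

```bash
python3 mv.py .5244 -.1998 .178 44
```

```text
t 8.5 pos [ 0.5252 -0.2003  0.1826] jaw yaw 43.95 tooly [ 0.001  0.    -1.   ] F [-0.39 -0.22 -1.13] W [-0.007 -0.009  0.011] op 0.0216 q6 [-0.46  0.06  1.66  0.    1.42 -1.22]
shift [-0.0009  0.0046 -0.0002] turn [-0.07 -0.05  0.03]
```

Request:
carry_out(
  motion=[-0.0005, 0.003, 0, 0, 0, 0, -0.9, 0, 0.003, 0, 0, 0, 0, -0.9, 0, 0.003, 0, 0, 0, 0, -0.9, 0, 0.003, 0, 0, 0, 0, -0.9, 0, 0, 0, 0, 0, 0, -0.9],
)

```text
t: 9.0
tool_pos: [0.5248, -0.1999, 0.1696]
orientation: [-1.477, 0.627, -0.629]
force: [0.0, 0.0, -2.0]
opening: 0.0215
```

```bash
python3 mv.py .5244 -.1998 .172 44
```

```text
t 9.0 pos [ 0.5248 -0.1999  0.1696] jaw yaw 43.95 tooly [ 0.001  0.    -1.   ] F [ 0.04  0.   -2.04] W [-0.047  0.057 -0.003] op 0.0215 q6 [-0.46  0.07  1.68  0.    1.39 -1.22]
shift [-0.0004 -0.0024 -0.0002] turn [-0.07 -0.05  0.04]
```

The splines are meshed (tip about 10 mm below the cross's top edge, no side force). Pressing home.

Request:
carry_out(
  motion=[-0.0003, 0.004, 0, 0, 0, 0, -0.9, 0, 0.004, 0, 0, 0, 0, -0.9, 0, 0.004, 0, 0, 0, 0, -0.9, 0, 0.002, 0, 0, 0, 0, -0.9, 0, 0.001, 0, 0, 0, 0, -0.9],
)

```text
t: 9.5
tool_pos: [0.5252, -0.2, 0.1567]
orientation: [-1.477, 0.625, -0.631]
force: [-3.3, 1.1, 6.5]
opening: 0.0217
```

```bash
python3 mv.py .5248 -.1999 .1541 44
```

```text
t 9.5 pos [ 0.5252 -0.2     0.1567] jaw yaw 43.95 tooly [ 0.003 -0.001 -1.   ] F [-3.31  1.08  6.52] W [ 0.296  0.964 -0.01 ] op 0.0217 q6 [-0.46  0.08  1.69  0.    1.37 -1.22]
shift [-0.0004  0.0026 -0.0002] turn [-0.1  -0.05  0.15]
```

Request:
carry_out(
  motion=[-0.0004, 0.002, -0.0003, 0, 0, 0.1, -0.9, 0, 0.002, 0, 0, 0, 0, -0.9, 0, 0.002, 0, 0, 0, 0, -0.9, 0, 0.002, 0, 0, 0, 0, -0.9, 0, 0.002, 0, 0, 0, 0, -0.9],
)

```text
t: 10.0
tool_pos: [0.5253, -0.2001, 0.154]
orientation: [-1.477, 0.624, -0.631]
force: [-8.7, 4.3, 16.4]
opening: 0.0218
```

```bash
python3 mv.py .5248 -.1999 .1541 44; python3 look.py a7 .525 -.2 .13
```

```text
t 10.0 pos [ 0.5253 -0.2001  0.154 ] jaw yaw 43.98 tooly [ 0.004 -0.001 -1.   ] F [-8.68  4.35 16.37] W [ 0.748  1.992 -0.031] op 0.0218 q6 [-0.46  0.08  1.7   0.    1.36 -1.22]
shift [-0.0005 -0.0001 -0.0002] turn [-0.13 -0.02  0.2 ]
```

View pics/a7.png

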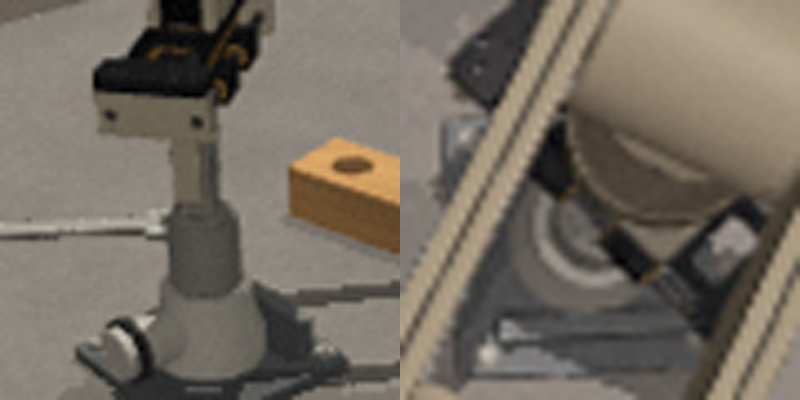

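Flange looks seated (TCP z 0.154 = predicted home, Fz well above the spring force). I'll relieve the side load a bit while keeping the push.

Request:
carry_out(
  motion=[-0.0008, 0.0015, -0.0003, -0.1, 0, 0.2, -0.9, -0.0008, 0.0015, -0.0003, -0.1, 0, 0.2, -0.9, -0.0008, 0.0015, -0.0003, -0.1, 0, 0.2, -0.9, -0.0008, 0.0015, -0.0003, -0.1, 0, 0.2, -0.9, -0.0008, 0.0015, -0.0003, -0.1, 0, 0.2, -0.9],
)

```text
t: 10.6
tool_pos: [0.5255, -0.2, 0.1548]
orientation: [-1.479, 0.63, -0.625]
force: [-2.8, 1.5, 7.7]
opening: 0.0219
```

```bash
python3 mv.py .5248 -.1999 .1541 44
```

```text
t 10.6 pos [ 0.5255 -0.2     0.1548] jaw yaw 44.0 tooly [-0.003  0.    -1.   ] F [-2.75  1.47  7.72] W [0.174 0.442 0.074] op 0.0219 q6 [-0.45  0.09  1.69 -0.    1.37 -1.22]
shift [-0.0006  0.0007 -0.0004] turn [ 0.12 -0.   -0.15]
```

Request:
carry_out(
  motion=[-0.0005, 0.003, -0.0003, 0, 0, 0, -0.9, -0.0005, 0.003, -0.0003, 0, 0, 0, -0.9, -0.0005, 0.003, -0.0003, 0, 0, 0, -0.9, -0.0005, 0.003, -0.0003, 0, 0, 0, -0.9, -0.0005, 0.003, -0.0003, 0, 0, 0, -0.9],
)

```text
t: 11.1
tool_pos: [0.5254, -0.2001, 0.154]
orientation: [-1.48, 0.622, -0.632]
force: [-9.3, 4.7, 21.2]
opening: 0.0216
```

```bash
python3 mv.py .5248 -.1999 .1541 44
```

```text
t 11.1 pos [ 0.5254 -0.2001  0.154 ] jaw yaw 44.03 tooly [ 0.005 -0.003 -1.   ] F [-9.28  4.67 21.19] W [0.979 2.166 0.009] op 0.0216 q6 [-0.45  0.08  1.7  -0.    1.36 -1.22]
shift [-0.0006 -0.0001 -0.0003] turn [-0.06  0.03  0.33]
```

```bash
python3 look.py a8 .525 -.2 .13; python3 mv.py; python3 - <<'E'
from h import *
for _ in range(8): imaging.read_camera("scene"); s=robot.read_state(); print(s["t"],s["tool_pos"].round(4),s["force"].round(1))
E
```

```text
t 11.2 pos [ 0.5254 -0.2     0.154 ] jaw yaw 44.03 tooly [ 0.005 -0.003 -1.   ] F [-9.18  4.21 21.5 ] W [ 0.975  2.15  -0.067] op 0.0216 q6 [-0.45  0.08  1.7  -0.    1.36 -1.22]
11.25 [ 0.5255 -0.2001  0.154 ] [-9.2  3.1 21.1]
11.3 [ 0.5255 -0.2001  0.154 ] [-8.9  5.2 21.1]
11.35 [ 0.5255 -0.2001  0.154 ] [-8.4  4.3 20.2]
11.4 [ 0.5255 -0.2     0.154 ] [-8.1  4.4 20.7]
11.45 [ 0.5255 -0.2     0.154 ] [-9.3  4.2 20.6]
11.5 [ 0.5255 -0.2001  0.154 ] [-8.7  5.5 20.2]
11.55 [ 0.5255 -0.2001  0.154 ] [-9.2  3.7 20.7]
11.6 [ 0.5255 -0.2     0.154 ] [-9.5  4.3 20.8]
```

View pics/a8.png

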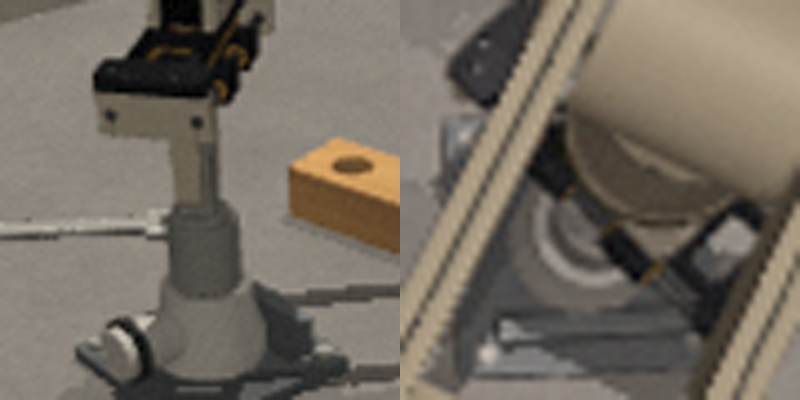

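The flange lies on the collar rim (crop ≈(205,210)) with no gap showing. The pose is steady with about 21 N of push, so I'm handing in.

```bash
python3 -c "
from plant import robot; print(robot.close_job())"
```

```text
the job is handed in; nothing more can be done
None
```

The square-headed stub is in the gearbox collar, fully home as far as I can measure. I handed in at t ≈ 11.6 s with the arm still gripping it and pressing down; the hand-in reports no verdict.

**What I did:** I took the square stub from the middle hole of the left rack, lifted it clear and turned it about 18° to line up with the socket. The splines meshed without jamming, and I pressed it down against the spring.

**Last checks:**
- **Depth:** the tool stopped at z = 0.154 m, where I expected the flange to meet the rim (0.1541 m). It stayed there when I pushed harder, and the last picture shows no gap.
- **Hold:** the push is about 21 N and the grip is set to 45 N, with the jaws 21.6 mm apart on the head. The tool was still to about 0.1 mm over the last 0.4 s.
- **Side load:** about 10 N sideways remains on the stub while it is pressed. I tried to relieve it, but it came back with the push; the tilt is about 0.006 rad.
- **Not checked directly:** I could not read the follower or the centring. For depth I relied on the hard stop, and for centring on the splines having only 1.2 mm of play.

**Earlier trouble:** my first attempt to grip stopped about 10 mm high and 6 mm off, and one finger touched the stub in the rack. I opened the jaws, re-centred and gripped it cleanly. I saw nothing else disturbed near the rack or the gearbox, but I did not recheck the loose things elsewhere on the bench.

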